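# Press together a driftwood slat tree

### The job

Finish the little slat tree on the craft counter: the long slat already hangs near the top of the post on its spring clip, the medium and short ones lie beside the stand. Press the long slat down past the clip onto the base, and thread and press the medium and the short one down after it, until all three are fully home below the clip, flat on one another with the longest at the bottom and the shortest on top, and roughly in line with the base plank. Leave the glue bottle, the jar and the dish where they are.

Things in the scene. Friction and masses are not known exactly. Their poses are not given: they have to be found in the camera images.
- stand: The fixed display stand: a white base plank 210 mm long (y), 64 mm wide (x), 20 mm thick, with an upright steel post 18 mm thick in its middle, 102 mm tall above the plank. Three slats stacked on the plank reach 54 mm above it, just below the spring clip. Origin at the centre of the plank's underside, on the post axis, at counter height; z up.
- post_tip (a point): The top end of the post, on its axis, 122 mm above the counter. The top 10 mm taper to 10 mm thick.
- clip (a point): Centre of the spring clip's lower end, on the post axis, 57 mm above the plank. Three thin sprung leaves slope out from the post (pivots 28 mm above this point) to a radius of 15 mm here. A threaded slat rests on them, underside about 74 mm above the plank; pressed straight down with 5 to 15 N, e.g. a fingertip on each side of the post, it folds them in and slides past.
- slat_long: A plain pale wooden slat, 190 mm long, 44 mm wide, 18 mm thick, with a 23 mm hole straight down through its middle. Origin in the centre of the hole at mid-thickness (9 mm above the underside); y along its length, x across its width, z up. At the start it hangs on the post, on the spring leaves, nearly in line with the plank. Its origin is 29 mm above the stand's origin when home.
- slat_medium: A plain pale wooden slat, 140 mm long, 44 mm wide, 18 mm thick, with a 23 mm hole straight down through its middle. Origin in the centre of the hole at mid-thickness (9 mm above the underside); y along its length, x across its width, z up. At the start it lies flat on the counter to one side of the stand. Its origin is 47 mm above the stand's origin when home.
- slat_short: A plain pale wooden slat, 90 mm long, 44 mm wide, 18 mm thick, with a 23 mm hole straight down through its middle. Origin in the centre of the hole at mid-thickness (9 mm above the underside); y along its length, x across its width, z up. At the start it lies flat on the counter to the other side of the stand. Its origin is 65 mm above the stand's origin when home.
- glue_bottle: A standing white glue bottle, 56 mm across, 150 mm tall, beyond the stand; bystander. Origin at the centre of its underside.
- jar: A low green glass jar with a metal lid, 64 mm across, 65 mm tall, between the robot and the stand; bystander. Origin at the centre of its underside.
- dish: A white ceramic dish, 110 mm across, 35 mm tall, beyond the stand; bystander. Origin at the centre of its underside.
Things that resemble listed ones, but are neither listed nor needed, are in the scene too. Leave any blue look-alike of the slat_medium alone.

How it is judged:
By the outcome, as a careful person would: the job done as asked, in the order asked, and still so for the second after the job is handed in, with the robot touching nothing.
It also fails if it takes over 72 s, if anything falls off the work surface, if the arm or the gripper's body presses on something with over 40 N, if the wrist force passes 120 N, or if a joint passes its speed limit or range.

### The arm

A 6-joint arm with a two-finger parallel gripper is mounted at the origin on the work surface. World frame = base frame: x ahead of the robot, y to its left, z up, the work surface at z = 0. Lengths are in mm, angles in degrees, forces in N, time in s.
With the tool pointing down it reaches from about 300 to 850 mm from the base axis. Payload 4.2 kg.
Tool frame: the origin (TCP) lies at the very end of the fingers, on their centre line; the grasp point (between the pads) lies 19 mm behind it; z points along the fingers, y is the line along which they close (so a half turn about z gives the same grasp; the last joint's range is limited). The gripper opens to 91 mm and grips with 3 to 60 N. Pads are 32 mm wide; open, the fingers measure 118 mm over their backs; the gripper's body (76 mm by 178 mm) begins 60 mm behind the grasp point.
Start: joints at [-72.021, 18.312, 89.639, -0, 72.044, -1.146], TCP at [188.394, -543.278, 213.976] pointing down, gripper open.
Joint ranges: [-177.97, 177.97], [-48.28, 115.42], [12.27, 149.76], [-77.06, 257.06], [2.81, 150.46], [-146.56, 146.56]. Speed limits (degrees/s): [147.25, 147.25, 180, 180, 180, 180].

### API

Orientations are given as [roll, pitch, yaw] about the fixed x, y, z axes, in that order (R = Rz(yaw) Ry(pitch) Rx(roll)).
In Python, from workcell import env, grab_frame gives the robot as it stands. The module is installed in compiled form; this text tells all that it offers.
- The arm moves only by the tool move_arm, never from a script. Its argument "plan" is a list of rows, each an object of numbers: "tx", "ty", "tz": the shift along the tool's x, y, z in cm; "wx", "wy", "wz": the turn, a rotation vector about the tool's x, y, z in rad. In form: [{"tx": .., "ty": .., "tz": .., "wx": .., "wy": .., "wz": ..}, ...]. A call has 1 to 12 rows; each row shifts and turns the commanded pose from where the row before left it, along the tool's axes as they then stand; what a row does not reach is not made up. A row lasts 1/12 s, in which the tool goes at most 41.7 mm and 7.16 degrees, less where a joint would pass 70% of its speed; a pose out of reach is approached as far as the arm can. A call is refused whole if a number of a shift passes 4.17 or a number of a turn 0.125, either way. A call with a gripper value outside its range is refused whole. "gripper" is the finger opening in cm, from 0 to 9.12, set as the call begins (left out, the last holds). The fingers move at their own pace and stop on an object; "force" is the grip in N (left out, the last holds). Time passes only in rows, so rows that do not move let the fingers close. It gives the time, the measured TCP pose, the force, the opening and the grip force at its end, in the units of the state.
- env.state(): the state, without advancing time (a new reading comes with each control period).
- grab_frame(name): name is "scene" or "side" or "wrist"; returns a dict with "color" (400x640x3 uint8, red, green, blue), "vfov" (degrees; the focal length in pixels is half the picture's height over the tangent of half this angle, whatever the lens; pixels are square), "cx", "cy" (the principal point, pixels), "k1" (the pictures are not rectified: a ray, as slopes to the right and down, at radius r is drawn at 1 + k1 r^2 times it, then the intrinsics apply), "view" (4x4, takes a point from world to camera coordinates). Camera axes: x right, y up, looking along -z (the intrinsics and any distortion apply to the point x, -y, -z); pixel columns grow to the right and rows downward; lengths in mm; the calibration is good to about 2 mm. A picture is of the moment at which its call begins. There is no depth.
- env.job_done(): hands the job in; it is judged then, once.
The state is a dict: "time_s": time; "qpos": joint angles; "qvel": joint speeds; "effort": joint torques, N m; "ee_pos": TCP position; "ee_rot": TCP orientation; "force": force on the tool from outside, world axes, zero at the start; "torque": the same for the moment, N m; "gripper_width": finger opening in mm; "gripper_force": force on a finger pad.
Only numpy, scipy, OpenCV 4.12 (cv2) and the standard library are available. Lean on these libraries where they do the work, as an engineer would, in place of code of your own. Each camera call takes 0.05 s, during which the arm holds its last target. There are 200 camera calls.

## Working session

There is one attempt and no reset: what is moved stays moved. The work goes in short steps, Python scripts to look and compute and a tool call to move; the robot and the scene stay as the last step left them, time stands still between calls to the robot, and variables do not carry over. Pictures are saved under pics/ and viewed, at most 10 in all, crops included, and the job is handed in when it is done.

Besides the shell and the picture viewer there is one more tool, called after ">>>" by a JSON object that holds its "api" and its "payload". move_arm: Moves the arm, as the interface text tells. Its arguments: {"type":"object","properties":{"plan":{"type":"array","items":{"type":"object","properties":{"tx":{"type":"number"},"ty":{"type":"number"},"tz":{"type":"number"},"wx":{"type":"number"},"wy":{"type":"number"},"wz":{"type":"number"}}}},"gripper":{"type":"number"},"force":{"type":"number"}},"required":["plan"]}

```bash
mkdir -p pics; cat > h.py <<'E'
import numpy as np, cv2
from workcell import env, grab_frame
def K(f):
    fl=200/np.tan(np.radians(f["vfov"]/2)); return fl
def ray(f,u,v):
    fl=K(f); xd=np.array([(u-f["cx"])/fl,(v-f["cy"])/fl]); x=xd.copy()
    for _ in range(30): x=xd/(1+f["k1"]*(x@x))
    V=np.array(f["view"]); R=V[:3,:3]; c=-R.T@V[:3,3]
    d=R.T@np.array([x[0],-x[1],-1]); return c,d/np.linalg.norm(d)
def onz(f,u,v,z):
    c,d=ray(f,u,v); return c+d*(z-c[2])/d[2]
def proj(f,p):
    V=np.array(f["view"]); q=V[:3,:3]@np.array(p)+V[:3,3]; x=np.array([q[0],-q[1]])/-q[2]
    return x*(1+f["k1"]*(x@x))*K(f)+[f["cx"],f["cy"]]
def tri(f1,p1,f2,p2):
    c1,d1=ray(f1,*p1);c2,d2=ray(f2,*p2)
    s=np.linalg.lstsq(np.c_[d1,-d2],c2-c1,rcond=None)[0]
    a,b=c1+d1*s[0],c2+d2*s[1]; return (a+b)/2,np.linalg.norm(a-b)
def save(f,n): cv2.imwrite(f"pics/{n}.png",cv2.cvtColor(f["color"],cv2.COLOR_RGB2BGR)); 
E
python3 - <<'E'
from h import *
import pickle
fs={n:grab_frame(n) for n in("scene","side","wrist")}
pickle.dump(fs,open("f0.pkl","wb"))
for n in fs: 
    f=fs[n]; V=np.array(f["view"]); print(n,f["vfov"],f["cx"],f["cy"],f["k1"],(-V[:3,:3].T@V[:3,3]).round(),V[2,:3].round(2)); 
a=np.vstack([fs["scene"]["color"],fs["side"]["color"]])
save(fs["scene"],"scene0");save(fs["side"],"side0")
print(env.state())
E
```

```text
scene 49.88894707703606 319.4806225032416 198.8944077327546 0.03732237114023106 [1030.  898.  717.] [0.4  0.75 0.54]
side 57.735724694935826 321.714713969458 197.92288716537647 -0.031183230415794336 [ 260. -546.  872.] [-0.3  -0.59  0.75]
wrist 60.67496310409799 319.43763762371003 195.48442087788027 -0.04351554046137839 [ 260. -518.  384.] [0.26 0.09 0.96]
{'time_s': 0.15, 'qpos': array([-7.20208244e+01,  1.83408062e+01,  8.96880491e+01,  1.13724509e-04,
        7.20431947e+01, -1.14680654e+00]), 'qvel': array([-0.08484105, -0.08868147, -0.16752578, -0.13125725,  0.08168081,
        0.02378229]), 'effort': array([-1.34914939e-03, -4.12778485e+01, -2.32156169e+01,  7.24200765e-02,
        4.33853630e-02, -9.31091040e-05]), 'ee_pos': array([ 188.27845168, -542.92039492,  213.35327784]), 'ee_rot': array([-1.79927967e+02, -1.55014263e-03,  1.91259461e+01]), 'force': array([ 0.06975134,  0.57355681, -0.02355806]), 'torque': array([-0.03380786, -0.00887795,  0.02879014]), 'gripper_force': 0.0, 'gripper_width': 91.29979643901397}
```

View pics/scene0.png

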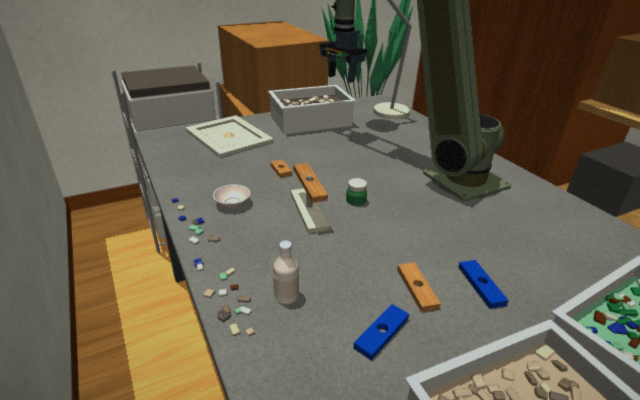

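View pics/side0.png

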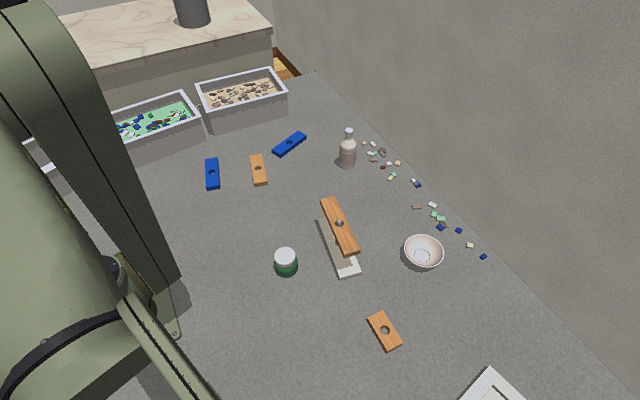

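Candidates for the medium slat: orange slat at scene (418,286) / side (258,169). The look-alikes are blue slats at scene (383,331) and (482,283), side (290,144) and (212,173). The short slat is orange at scene (281,168) / side (385,331). The long slat is on the post at scene (310,182) / side (340,225). I choose the orange ones and check with one mosaic of close crops.

```bash
python3 - <<'E'
from h import *
import pickle
fs=pickle.load(open("f0.pkl","rb"))
cr=[("scene",418,286),("scene",281,168),("scene",310,195),("side",258,169),("side",385,331),("side",340,235)]
t=[]
for n,u,v in cr:
    c=fs[n]["color"][v-44:v+44,u-44:u+44]; t.append(cv2.resize(c,(264,264),interpolation=cv2.INTER_CUBIC))
m=np.vstack([np.hstack(t[:3]),np.hstack(t[3:])]); cv2.imwrite("pics/crop1.png",m[:,:,::-1])
P={}
for n in("scene","side"):
    hsv=cv2.cvtColor(fs[n]["color"],cv2.COLOR_RGB2HSV)
    mk=cv2.inRange(hsv,(5,110,110),(22,255,255))
    k,l,st,ce=cv2.connectedComponentsWithStats(mk)
    for i in range(1,k):
        if st[i,4]>150 and 150<ce[i][0]<440 and ce[i][1]>140:
            cs,hi=cv2.findContours((l==i).astype(np.uint8),cv2.RETR_CCOMP,cv2.CHAIN_APPROX_NONE)
            c=max(cs,key=cv2.contourArea); ap=cv2.approxPolyDP(c,4,True)[:,0]
            print(n,ce[i].round(1),st[i],ap.tolist())
            for c2,h2 in zip(cs,hi[0]):
                if h2[3]>=0 and len(c2)>5: print("  hole",cv2.fitEllipse(c2))
E
```

```text
scene [280.8 166.3] [271 160  21  14 172] [[271, 162], [279, 173], [291, 171], [282, 160]]
  hole ((281.0, 166.0), (2.2215006351470947, 6.497862815856934), 90.0)
scene [310.3 180.2] [294 163  34  35 507] [[294, 165], [312, 197], [327, 195], [307, 163]]
  hole ((309.0744934082031, 177.73330688476562), (7.063493728637695, 7.645345211029053), 95.2552490234375)
scene [418.7 284.9] [398 263  43  44 788] [[398, 265], [421, 306], [440, 303], [414, 263]]
  hole ((417.87493896484375, 283.0172424316406), (6.529546737670898, 10.078668594360352), 102.8687515258789)
side [257.8 169.3] [250 154  17  32 348] [[251, 155], [254, 183], [266, 184], [261, 155]]
  hole ((257.74755859375, 168.16806030273438), (5.6141886711120605, 6.531044960021973), 82.52352905273438)
side [339.8 225.9] [320 196  40  62 930] [[322, 199], [345, 257], [359, 250], [334, 196]]
  hole ((338.8950500488281, 222.77737426757812), (8.93217945098877, 9.305312156677246), 68.69725799560547)
side [384.8 330.7] [368 310  35  42 631] [[382, 310], [368, 319], [388, 351], [402, 342]]
  hole ((384.3407897949219, 329.93621826171875), (9.733372688293457, 11.008943557739258), 121.22148132324219)
```

View pics/crop1.png

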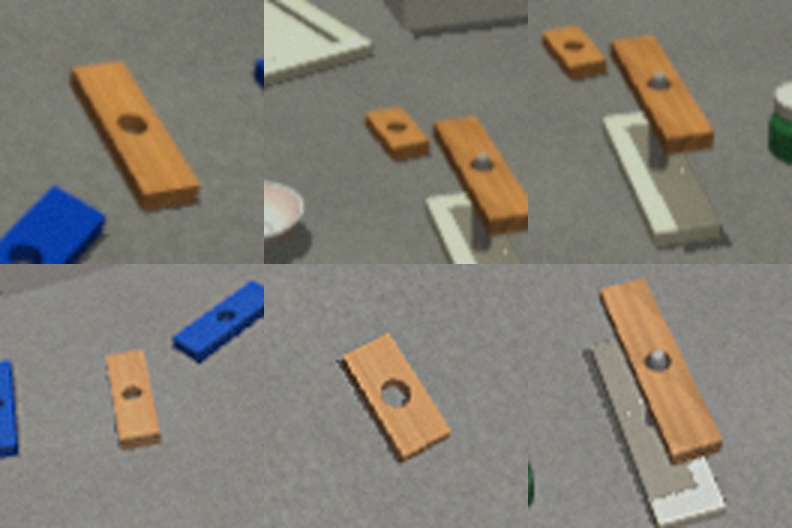

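The crops confirm the choice: three plain orange-wood slats, the medium one at crop (132,124) next to the blue look-alike, the short one with its hole at (396,392), and the long one on the post with its tip at (660,78)/(657,355).

```bash
python3 - <<'E'
from h import *
import pickle
fs=pickle.load(open("f0.pkl","rb")); A,B=fs["scene"],fs["side"]
for n,a,b in [("med hole",(417.9,283.3),(257.7,168.0)),("short hole",(281,166.3),(384.2,329.8)),("long hole",(309.3,178),(339,222.6)),("tip",(310,176.5),(339,221))]:
    print(n,*[np.round(x,1) for x in tri(A,a,B,b)])
def ln(n,f,o,ps,z):
    Q=np.array([onz(f,o[0]+x/3,o[1]+y/3,z) for x,y in ps])
    d=[Q[1]-Q[0],Q[3]-Q[2]]
    print(n,"c",Q.mean(0).round(1),"len",[round(np.linalg.norm(x)) for x in d],"ang",[round(np.degrees(np.arctan2(x[1],x[0])),1) for x in d])
ln("med A",A,(374,242),[(72,67),(146,191),(122,62),(198,184)],18)
ln("med B",B,(214,125),[(106,90),(121,170),(142,86),(159,168)],18)
ln("short A",A,(237,124),[(103,113),(136,153),(135,109),(164,145)],18)
ln("short B",B,(341,287),[(80,93),(140,190),(123,70),(186,170)],18)
ln("long A",A,(266,151),[(84,42),(138,137),(127,36),(184,132)],112)
ln("long B",B,(296,191),[(73,26),(142,184),(117,16),(192,177)],112)
ln("plank A",A,(266,151),[(77,118),(130,236)],20) if 0 else None
for n,f,o,p in [("plA",A,(266,151),(77,117)),("plA",A,(266,151),(130,236)),("plA",A,(266,151),(192,226)),("plB",B,(296,191),(62,84)),("plB",B,(296,191),(126,252)),("plB",B,(296,191),(195,235))]:
    print(n,onz(f,o[0]+p[0]/3,o[1]+p[1]/3,20).round(1))
for n,p,q in [("jar",(357,184),(285,256)),("bottle",(285,245),(349,130)),]: print(n,*[np.round(x,1) for x in tri(A,p,B,q)])
print("dish",onz(B,424,252,30).round(),"blue",onz(B,290,144,18).round(),onz(B,212,173,18).round())
E
```

```text
med hole [473.1 345.7  17.3] 2.4
short hole [ 540.  -317.9   18.6] 0.8
long hole [563.1 -51.2 115.9] 1.4
tip [562.6 -49.9 121.4] 3.2
med A c [470.8 345.4  18. ] len [139, 138] ang [np.float64(76.7), np.float64(75.7)]
med B c [475.6 346.7  18. ] len [134, 138] ang [np.float64(-103.1), np.float64(-103.6)]
short A c [ 539.4 -311.9   18. ] len [104, 94] ang [np.float64(88.8), np.float64(87.3)]
short B c [ 541.5 -319.2   18. ] len [87, 91] ang [np.float64(-90.5), np.float64(-91.5)]
long A c [560.3 -51.5 112. ] len [185, 189] ang [np.float64(80.8), np.float64(79.8)]
long B c [564.6 -50.  112. ] len [182, 187] ang [np.float64(-99.3), np.float64(-99.7)]
plA [ 570.9 -157.    20. ]
plA [611.5  53.2  20. ]
plA [553.2  63.5  20. ]
plB [550.2  54.   20. ]
plB [ 514.6 -139.1   20. ]
plB [ 577.1 -152.9   20. ]
jar [406.  -44.7  61.3] 2.8
bottle [759.6 235.3 148.5] 2.2
dish [ 754. -192.   30.] blue [622. 406.  18.] [329. 394.  18.]
```

Stand post is at about (563,-50), axis at about 79.5° (yaw target 79.5). I'll move over it for a wrist view.

>>> {"api": "move_arm", "payload": {"plan": [{"tx": 2.6, "ty": -1.7}, {"tx": 2.6, "ty": -1.7}, {"tx": 2.6, "ty": -1.7}, {"tx": 2.6, "ty": -1.7}, {"tx": 2.6, "ty": -1.7}, {"tx": 2.6, "ty": -1.7}, {"tx": 2.6, "ty": -1.7}, {"tx": 2.6, "ty": -1.7}, {"tx": 2.6, "ty": -1.7}, {"tx": 2.6, "ty": -1.7}], "gripper": 7.5}}

```text
schema error: expected keys tx, ty, tz, wx, wy, wz
```

>>> {"api": "move_arm", "payload": {"plan": [{"tx": 2.6, "ty": -1.7}, {"tx": 2.6, "ty": -1.7}, {"tx": 2.6, "ty": -1.7}, {"tx": 2.6, "ty": -1.7}, {"tx": 2.6, "ty": -1.7}, {"tx": 2.6, "ty": -1.7}, {"tx": 2.6, "ty": -1.7}, {"tx": 2.6, "ty": -1.7}, {"tx": 2.6, "ty": -1.7}, {"tx": 2.6, "ty": -1.7}]}}

```text
schema error: expected keys tx, ty, tz, wx, wy, wz
```

>>> {"api": "move_arm", "payload": {"plan": [{"wz": -0.1054}, {"wz": -0.1054}, {"wz": -0.1054}, {"wz": -0.1054}, {"wz": -0.1054}, {"wz": -0.1054}, {"wz": -0.1054}, {"wz": -0.1054}, {"wz": -0.1054}, {"wz": -0.1054}, {}, {}]}}

```text
schema error: expected keys tx, ty, tz, wx, wy, wz
```

```bash
cat >> h.py <<'E'
def delta(x,y,z,yaw):
    s=env.state(); p=s["ee_pos"]; a=np.radians(s["ee_rot"][2]); d=np.array([x,y,z])-p
    print("t",round(s["time_s"],2),"pos",p.round(1),"rot",s["ee_rot"].round(2),"F",s["force"].round(1),"w",round(s["gripper_width"],1))
    t=np.array([d[0]*np.cos(a)+d[1]*np.sin(a),d[0]*np.sin(a)-d[1]*np.cos(a),-d[2]])/10
    print("cm",t.round(2),"wz",round(-np.radians((yaw-np.degrees(a)+180)%360-180),3))
E
python3 - <<'E'
from h import *
import pickle
f=grab_frame("wrist");save(f,"w1");pickle.dump(f,open("w1.pkl","wb"));delta(563,-50,200,79.5)
g=pickle.load(open("f0.pkl","rb"))
E
```

```text
t 0.2 pos [ 188.3 -543.   213.4] rot [-179.94   -0.     19.13] F [-0.3  0.2  0.6] w 91.1
cm [ 51.55 -34.3    1.34] wz -1.054
```

View pics/w1.png

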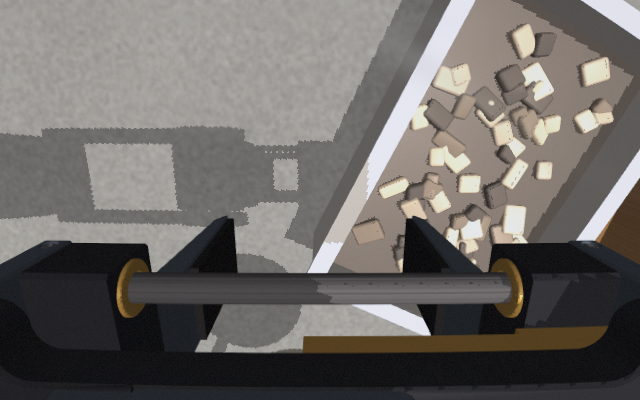

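The wrist image shows only the waste box, since the rows were refused (every key is required). I'll resend in full, aiming 60 mm short of the post for a clear wrist view.

>>> {"api": "move_arm", "payload": {"plan": [{"tx": 3.2, "ty": -1.9, "tz": 0, "wx": 0, "wy": 0, "wz": 0}, {"tx": 3.2, "ty": -1.9, "tz": 0, "wx": 0, "wy": 0, "wz": 0}, {"tx": 3.2, "ty": -1.9, "tz": 0, "wx": 0, "wy": 0, "wz": 0}, {"tx": 3.2, "ty": -1.9, "tz": 0, "wx": 0, "wy": 0, "wz": 0}, {"tx": 3.2, "ty": -1.9, "tz": 0, "wx": 0, "wy": 0, "wz": 0}, {"tx": 3.2, "ty": -1.9, "tz": 0, "wx": 0, "wy": 0, "wz": 0}, {"tx": 3.2, "ty": -1.9, "tz": 0, "wx": 0, "wy": 0, "wz": 0}, {"tx": 3.2, "ty": -1.9, "tz": 0, "wx": 0, "wy": 0, "wz": 0}], "gripper": 7.5}}

```text
time_s: 0.87
ee_pos: [381.2, -314.2, 213.9]
ee_rot: [180.0, 0.0, 19.1]
force: [-0.1, -1.4, 0.1]
gripper_width: 75.2
gripper_force: 0.0
```

>>> {"api": "move_arm", "payload": {"plan": [{"tx": 3.2, "ty": -1.9, "tz": 0, "wx": 0, "wy": 0, "wz": 0}, {"tx": 3.2, "ty": -1.9, "tz": 0, "wx": 0, "wy": 0, "wz": 0}, {"tx": 3.2, "ty": -1.9, "tz": 0, "wx": 0, "wy": 0, "wz": 0}, {"tx": 3.2, "ty": -1.9, "tz": 0, "wx": 0, "wy": 0, "wz": 0}, {"tx": 3.2, "ty": -1.9, "tz": 0, "wx": 0, "wy": 0, "wz": 0}, {"tx": 3.2, "ty": -1.9, "tz": 0, "wx": 0, "wy": 0, "wz": 0}, {"tx": 3.2, "ty": -1.9, "tz": 0, "wx": 0, "wy": 0, "wz": 0}]}}

```text
time_s: 1.45
ee_pos: [549.3, -115.0, 213.9]
ee_rot: [180.0, 0.0, 19.1]
force: [0.1, -0.2, 0.4]
gripper_width: 75.3
gripper_force: 0.0
```

>>> {"api": "move_arm", "payload": {"plan": [{"tx": 0, "ty": 0, "tz": 0, "wx": 0, "wy": 0, "wz": -0.117}, {"tx": 0, "ty": 0, "tz": 0, "wx": 0, "wy": 0, "wz": -0.117}, {"tx": 0, "ty": 0, "tz": 0, "wx": 0, "wy": 0, "wz": -0.117}, {"tx": 0, "ty": 0, "tz": 0, "wx": 0, "wy": 0, "wz": -0.117}, {"tx": 0, "ty": 0, "tz": 0, "wx": 0, "wy": 0, "wz": -0.117}, {"tx": 0, "ty": 0, "tz": 0, "wx": 0, "wy": 0, "wz": -0.117}, {"tx": 0, "ty": 0, "tz": 0, "wx": 0, "wy": 0, "wz": -0.117}, {"tx": 0, "ty": 0, "tz": 0, "wx": 0, "wy": 0, "wz": -0.117}, {"tx": 0, "ty": 0, "tz": 0, "wx": 0, "wy": 0, "wz": -0.117}, {"tx": 0, "ty": 0, "tz": 0, "wx": 0, "wy": 0, "wz": 0}, {"tx": 0, "ty": 0, "tz": 0, "wx": 0, "wy": 0, "wz": 0}, {"tx": 0, "ty": 0, "tz": 0, "wx": 0, "wy": 0, "wz": 0}]}}

```text
time_s: 2.45
ee_pos: [548.5, -116.7, 213.8]
ee_rot: [-180.0, 0.0, 79.3]
force: [-0.5, 0.4, -0.7]
gripper_width: 75.3
gripper_force: 0.0
```

```bash
python3 - <<'E'
from h import *
import pickle
f=grab_frame("wrist");save(f,"w2");pickle.dump(f,open("w2.pkl","wb"));delta(563,-50,200,79.5)
E
```

```text
t 2.5 pos [ 548.5 -116.7  213.9] rot [-179.99    0.     79.35] F [-0.5 -0.6  0.6] w 74.9
cm [6.83 0.19 1.39] wz -0.003
```

View pics/w2.png

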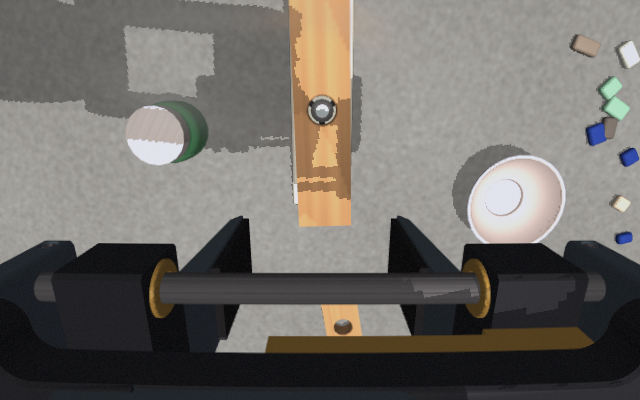

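The wrist view shows the post tip at (321,110). The long slat's edges run (290,0)-(298,225) and (354,0)-(351,225). The short slat's hole is at (343,326).

```bash
python3 - <<'E'
from h import *
import pickle
f=pickle.load(open("w2.pkl","rb")); g=pickle.load(open("f0.pkl","rb"))
t=onz(f,321,110,122); print("tip",t.round(1),"hole",onz(f,322,109,112).round(1))
for a,b in [((290.5,2),(298.5,225)),((354,2),(351,225))]:
    p,q=onz(f,*a,112),onz(f,*b,112); d=p-q; print(q.round(1),np.degrees(np.arctan2(d[1],d[0])).round(1))
print("tri tip",*[np.round(x,1) for n,p in(("scene",(310,176.5)),("side",(339,221))) for x in tri(f,(321,110),g[n],p)])
print("tri hole",tri(f,(322,109),g["scene"],(309.3,178)),tri(f,(322,109),g["side"],(339,222.6)))
print("short",onz(f,343,326,18).round(1), proj(f,[566,-50,103]))
delta(t[0],t[1],100,79.5)
E
```

```text
tip [562.2 -49.  122. ] hole [563.1 -48.7 112. ]
[ 526. -139.  112.] 80.4
[ 569.8 -147.3  112. ] 80.0
tri tip [561.8 -48.8 121.7] 0.9 [563.2 -49.6 120.9] 2.4
tri hole (array([563.30166955, -48.6625331 , 117.23912006]), np.float64(0.4397910054575792)) (array([563.97830333, -49.18570006, 113.08297572]), np.float64(2.0012671878007358))
short [ 541.  -315.9   18. ] [325.75259603 109.63296965]
t 2.5 pos [ 548.5 -116.7  213.9] rot [-179.99    0.     79.35] F [-0.5 -0.6  0.6] w 74.9
cm [ 6.91  0.1  11.39] wz -0.003
```

>>> {"api": "move_arm", "payload": {"plan": [{"tx": 2.3, "ty": 0.03, "tz": 0, "wx": 0, "wy": 0, "wz": -0.005}, {"tx": 2.3, "ty": 0.03, "tz": 0, "wx": 0, "wy": 0, "wz": 0}, {"tx": 2.3, "ty": 0.04, "tz": 2, "wx": 0, "wy": 0, "wz": 0}, {"tx": 0, "ty": 0, "tz": 3, "wx": 0, "wy": 0, "wz": 0}, {"tx": 0, "ty": 0, "tz": 3, "wx": 0, "wy": 0, "wz": 0}, {"tx": 0, "ty": 0, "tz": 2, "wx": 0, "wy": 0, "wz": 0}, {"tx": 0, "ty": 0, "tz": 1.6, "wx": 0, "wy": 0, "wz": 0}, {"tx": 0, "ty": 0, "tz": 0, "wx": 0, "wy": 0, "wz": 0}, {"tx": 0, "ty": 0, "tz": 0, "wx": 0, "wy": 0, "wz": 0}]}}

```text
time_s: 3.25
ee_pos: [561.6, -49.0, 97.5]
ee_rot: [-179.9, 0.0, 79.7]
force: [0.8, -0.1, 0.3]
gripper_width: 75.0
gripper_force: 0.0
```

>>> {"api": "move_arm", "payload": {"plan": [{"tx": 0, "ty": 0, "tz": 0, "wx": 0, "wy": 0, "wz": 0}, {"tx": 0, "ty": 0, "tz": 0, "wx": 0, "wy": 0, "wz": 0}, {"tx": 0, "ty": 0, "tz": 0, "wx": 0, "wy": 0, "wz": 0}, {"tx": 0, "ty": 0, "tz": 0, "wx": 0, "wy": 0, "wz": 0}, {"tx": 0, "ty": 0, "tz": 0, "wx": 0, "wy": 0, "wz": 0}, {"tx": 0, "ty": 0, "tz": 0, "wx": 0, "wy": 0, "wz": 0}, {"tx": 0, "ty": 0, "tz": 0, "wx": 0, "wy": 0, "wz": 0}, {"tx": 0, "ty": 0, "tz": 0, "wx": 0, "wy": 0, "wz": 0}], "gripper": 4, "force": 40}}

```text
time_s: 3.92
ee_pos: [562.5, -49.2, 98.4]
ee_rot: [179.9, 0.0, 79.7]
force: [1.4, -0.9, 1.9]
gripper_width: 43.6
gripper_force: 39.9
```

>>> {"api": "move_arm", "payload": {"plan": [{"tx": 0, "ty": 0, "tz": 0.4, "wx": 0, "wy": 0, "wz": 0}, {"tx": 0, "ty": 0, "tz": 0.4, "wx": 0, "wy": 0, "wz": 0}, {"tx": 0, "ty": 0, "tz": 0.4, "wx": 0, "wy": 0, "wz": 0}, {"tx": 0, "ty": 0, "tz": 0.4, "wx": 0, "wy": 0, "wz": 0}, {"tx": 0, "ty": 0, "tz": 0.4, "wx": 0, "wy": 0, "wz": 0}, {"tx": 0, "ty": 0, "tz": 0.4, "wx": 0, "wy": 0, "wz": 0}]}}

```text
time_s: 4.42
ee_pos: [562.1, -49.0, 73.7]
ee_rot: [180.0, -0.0, 79.7]
force: [0.2, -0.3, 3.4]
gripper_width: 43.7
gripper_force: 39.9
```

>>> {"api": "move_arm", "payload": {"plan": [{"tx": 0, "ty": 0, "tz": 0.4, "wx": 0, "wy": 0, "wz": 0}, {"tx": 0, "ty": 0, "tz": 0.4, "wx": 0, "wy": 0, "wz": 0}, {"tx": 0, "ty": 0, "tz": 0.4, "wx": 0, "wy": 0, "wz": 0}, {"tx": 0, "ty": 0, "tz": 0.4, "wx": 0, "wy": 0, "wz": 0}, {"tx": 0, "ty": 0, "tz": 0.4, "wx": 0, "wy": 0, "wz": 0}, {"tx": 0, "ty": 0, "tz": 0.4, "wx": 0, "wy": 0, "wz": 0}, {"tx": 0, "ty": 0, "tz": 0, "wx": 0, "wy": 0, "wz": 0}]}}

```text
time_s: 5.0
ee_pos: [560.9, -49.0, 48.6]
ee_rot: [-179.8, 0.0, 79.7]
force: [-0.1, -0.0, -0.2]
gripper_width: 43.5
gripper_force: 39.9
```

```bash
python3 - <<'E'
from h import *
import pickle
f,g=grab_frame("side"),grab_frame("scene");save(f,"s3")
c=[cv2.resize(f["color"][165:300,260:440],(540,405)),]
cv2.imwrite("pics/s3c.png",np.hstack([cv2.resize(f["color"][160:300,270:410],(400,400)),cv2.resize(g["color"][120:260,240:380],(400,400))])[:,:,::-1]);delta(562.5,-49,50,79.5)
E
```

```text
t 5.1 pos [561.6 -49.   49.6] rot [-1.7995e+02  1.0000e-02  7.9740e+01] F [ 0.4 -0.7 -0. ] w 43.6
cm [ 0.02  0.09 -0.04] wz 0.004
```

View pics/s3c.png

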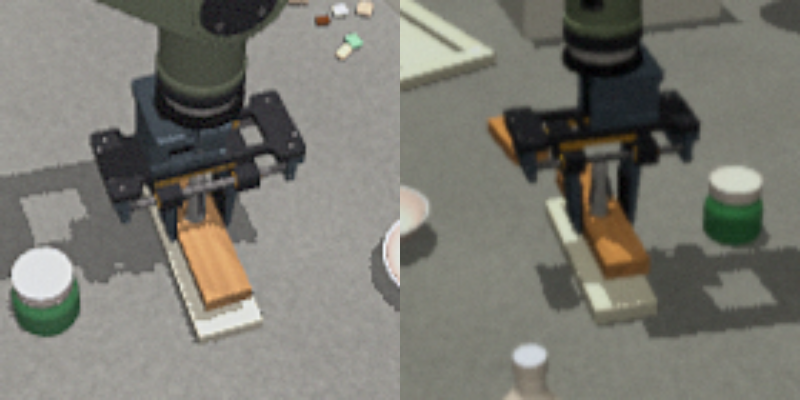

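The long slat followed the gripper past the clip (slat front at about (225,300) left crop, above the plank). I'll open so it drops, then rise.

>>> {"api": "move_arm", "payload": {"plan": [{"tx": 0, "ty": 0, "tz": 0, "wx": 0, "wy": 0, "wz": 0}, {"tx": 0, "ty": 0, "tz": 0, "wx": 0, "wy": 0, "wz": 0}, {"tx": 0, "ty": 0, "tz": 0, "wx": 0, "wy": 0, "wz": 0}, {"tx": 0, "ty": 0, "tz": 0, "wx": 0, "wy": 0, "wz": 0}, {"tx": 0, "ty": 0, "tz": -2, "wx": 0, "wy": 0, "wz": 0}, {"tx": 0, "ty": 0, "tz": -3.5, "wx": 0, "wy": 0, "wz": 0}, {"tx": 0, "ty": 0, "tz": -3.5, "wx": 0, "wy": 0, "wz": 0}, {"tx": 0, "ty": 0, "tz": -3.5, "wx": 0, "wy": 0, "wz": 0}, {"tx": 0, "ty": 0, "tz": -3.5, "wx": 0, "wy": 0, "wz": 0}], "gripper": 7.5}}

```text
time_s: 5.85
ee_pos: [561.6, -49.0, 211.8]
ee_rot: [180.0, 0.0, 79.7]
force: [0.5, -0.2, 0.1]
gripper_width: 74.7
gripper_force: 0.0
```

```bash
python3 - <<'E'
from h import *
delta(473.5-60*np.cos(np.radians(76.5)),346-60*np.sin(np.radians(76.5)),210,76.5)
E
```

```text
t 5.85 pos [561.6 -49.  211.8] rot [179.98   0.    79.75] F [ 0.5 -0.2  0.1] w 74.7
cm [ 31.31 -16.04   0.18] wz 0.057
```

>>> {"api": "move_arm", "payload": {"plan": [{"tx": 3.1, "ty": -1.6, "tz": 0, "wx": 0, "wy": 0, "wz": 0}, {"tx": 3.1, "ty": -1.6, "tz": 0, "wx": 0, "wy": 0, "wz": 0}, {"tx": 3.1, "ty": -1.6, "tz": 0, "wx": 0, "wy": 0, "wz": 0}, {"tx": 3.1, "ty": -1.6, "tz": 0, "wx": 0, "wy": 0, "wz": 0}, {"tx": 3.1, "ty": -1.6, "tz": 0, "wx": 0, "wy": 0, "wz": 0}, {"tx": 3.1, "ty": -1.6, "tz": 0, "wx": 0, "wy": 0, "wz": 0}, {"tx": 3.1, "ty": -1.6, "tz": 0, "wx": 0, "wy": 0, "wz": 0}, {"tx": 3.1, "ty": -1.6, "tz": 0, "wx": 0, "wy": 0, "wz": 0}, {"tx": 3.1, "ty": -1.6, "tz": 0, "wx": 0, "wy": 0, "wz": 0}, {"tx": 3.1, "ty": -1.6, "tz": 0, "wx": 0, "wy": 0, "wz": 0.057}, {"tx": 0, "ty": 0, "tz": 0, "wx": 0, "wy": 0, "wz": 0}, {"tx": 0, "ty": 0, "tz": 0, "wx": 0, "wy": 0, "wz": 0}]}}

```text
time_s: 6.85
ee_pos: [459.0, 285.7, 209.9]
ee_rot: [180.0, 0.0, 76.7]
force: [-1.0, -1.1, -0.3]
gripper_width: 75.0
gripper_force: 0.0
```

```bash
cat >> h.py <<'E'
def slat(f,z,near):
    """orange component nearest to world xy near: side-edge rays on plane z, and hole"""
    mk=cv2.inRange(cv2.cvtColor(f["color"],cv2.COLOR_RGB2HSV),(5,90,90),(24,255,255)); mk[230:]=0
    k,l,st,ce=cv2.connectedComponentsWithStats(mk); u=proj(f,[*near,z])
    i=min((i for i in range(1,k) if st[i,4]>800),key=lambda i:np.hypot(*(ce[i]-u)))
    cs,hi=cv2.findContours((l==i).astype(np.uint8),cv2.RETR_CCOMP,cv2.CHAIN_APPROX_NONE)
    c=max(cs,key=cv2.contourArea); Q=np.array([onz(f,*p,z)[:2] for p in c[:,0].astype(float)])
    r=cv2.minAreaRect(Q.astype(np.float32)); b=cv2.boxPoints(r); e=max([b[1]-b[0],b[2]-b[1]],key=np.linalg.norm)
    print("rect c",np.round(r[0],1),"size",np.round(r[1],1),"ang",round(np.degrees(np.arctan2(e[1],e[0]))%180,1))
    for c2,h2 in zip(cs,hi[0]):
        if h2[3]>=0 and len(c2)>12:
            (x,y),s,_=cv2.fitEllipse(c2); print("hole px",round(x,1),round(y,1),np.round(s,1),onz(f,x,y,z).round(1))
E
python3 - <<'E'
from h import *
import pickle
f=grab_frame("wrist");save(f,"w4");pickle.dump(f,open("w4.pkl","wb"))
slat(f,18,(473,346)); delta(473,346,4,76.5)
E
```

```text
rect c [472.9 346.5] size [139.1  43.6] ang 75.9
hole px 319.0 113.0 [22.6 22.8] [472.9 347.2  18. ]
t 6.9 pos [459.4 284.5 209.9] rot [1.7998e+02 4.0000e-02 7.6600e+01] F [-0.7  0.3 -0.3] w 75.1
cm [ 6.29 -0.1  20.59] wz 0.002
```

View pics/w4.png

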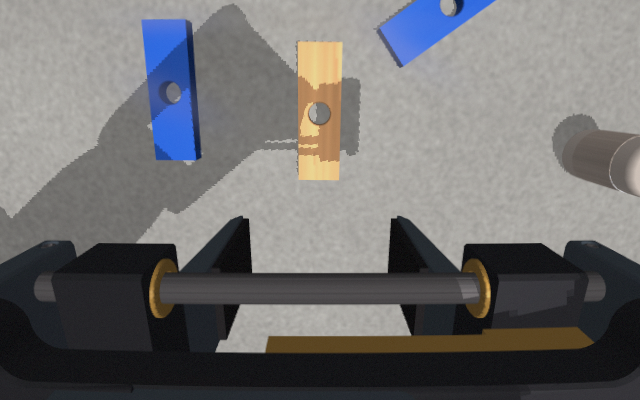

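The medium slat lies alone between the gripper fingers' line, hole at (319,113), with blue ones at (173,92) and (448,6), well clear. Go down and grip.

>>> {"api": "move_arm", "payload": {"plan": [{"tx": 2.1, "ty": -0.05, "tz": 0, "wx": 0, "wy": 0, "wz": 0.01}, {"tx": 2.1, "ty": -0.05, "tz": 1, "wx": 0, "wy": 0, "wz": 0}, {"tx": 2.1, "ty": 0, "tz": 3, "wx": 0, "wy": 0, "wz": 0}, {"tx": 0, "ty": 0, "tz": 3.5, "wx": 0, "wy": 0, "wz": 0}, {"tx": 0, "ty": 0, "tz": 3.5, "wx": 0, "wy": 0, "wz": 0}, {"tx": 0, "ty": 0, "tz": 3.5, "wx": 0, "wy": 0, "wz": 0}, {"tx": 0, "ty": 0, "tz": 3, "wx": 0, "wy": 0, "wz": 0}, {"tx": 0, "ty": 0, "tz": 2, "wx": 0, "wy": 0, "wz": 0}, {"tx": 0, "ty": 0, "tz": 1, "wx": 0, "wy": 0, "wz": 0}, {"tx": 0, "ty": 0, "tz": 0, "wx": 0, "wy": 0, "wz": 0}, {"tx": 0, "ty": 0, "tz": 0, "wx": 0, "wy": 0, "wz": 0}]}}

```text
time_s: 7.82
ee_pos: [474.8, 345.3, 5.4]
ee_rot: [180.0, -0.0, 75.8]
force: [-0.4, -0.1, -0.0]
gripper_width: 75.1
gripper_force: 0.0
```

>>> {"api": "move_arm", "payload": {"plan": [{"tx": 0, "ty": 0, "tz": 0, "wx": 0, "wy": 0, "wz": 0}, {"tx": 0, "ty": 0, "tz": 0, "wx": 0, "wy": 0, "wz": 0}, {"tx": 0, "ty": 0, "tz": 0, "wx": 0, "wy": 0, "wz": 0}, {"tx": 0, "ty": 0, "tz": 0, "wx": 0, "wy": 0, "wz": 0}, {"tx": 0, "ty": 0, "tz": 0, "wx": 0, "wy": 0, "wz": 0}, {"tx": 0, "ty": 0, "tz": 0, "wx": 0, "wy": 0, "wz": 0}, {"tx": 0, "ty": 0, "tz": 0, "wx": 0, "wy": 0, "wz": 0}, {"tx": 0, "ty": 0, "tz": 0, "wx": 0, "wy": 0, "wz": 0}], "gripper": 4, "force": 40}}

```text
time_s: 8.48
ee_pos: [474.0, 346.1, 5.6]
ee_rot: [180.0, -0.0, 75.9]
force: [-0.6, -0.3, 4.6]
gripper_width: 43.6
gripper_force: 40.0
```

```bash
python3 - <<'E'
from h import *
delta(562.5,-49,200,79.5)
E
```

```text
t 8.48 pos [474.  346.1   5.6] rot [ 1.7997e+02 -3.0000e-02  7.5910e+01] F [-0.6 -0.3  4.6] w 43.6
cm [-36.17  18.21 -19.44] wz -0.063
```

>>> {"api": "move_arm", "payload": {"plan": [{"tx": 0, "ty": 0, "tz": -2, "wx": 0, "wy": 0, "wz": 0}, {"tx": 0, "ty": 0, "tz": -3.5, "wx": 0, "wy": 0, "wz": 0}, {"tx": 0, "ty": 0, "tz": -3.5, "wx": 0, "wy": 0, "wz": 0}, {"tx": 0, "ty": 0, "tz": -3.5, "wx": 0, "wy": 0, "wz": 0}, {"tx": 0, "ty": 0, "tz": -3, "wx": 0, "wy": 0, "wz": 0}, {"tx": 0, "ty": 0, "tz": -1, "wx": 0, "wy": 0, "wz": 0}]}}

```text
time_s: 8.98
ee_pos: [475.7, 347.2, 174.6]
ee_rot: [179.7, -0.4, 75.9]
force: [0.9, 0.1, 0.1]
gripper_width: 43.7
gripper_force: 40.0
```

>>> {"api": "move_arm", "payload": {"plan": [{"tx": -3, "ty": 1.5, "tz": 0, "wx": 0, "wy": 0, "wz": 0}, {"tx": -3, "ty": 1.5, "tz": 0, "wx": 0, "wy": 0, "wz": 0}, {"tx": -3, "ty": 1.5, "tz": 0, "wx": 0, "wy": 0, "wz": 0}, {"tx": -3, "ty": 1.5, "tz": 0, "wx": 0, "wy": 0, "wz": 0}, {"tx": -3, "ty": 1.5, "tz": 0, "wx": 0, "wy": 0, "wz": 0}, {"tx": -3, "ty": 1.5, "tz": 0, "wx": 0, "wy": 0, "wz": 0}, {"tx": -3, "ty": 1.5, "tz": 0, "wx": 0, "wy": 0, "wz": 0}, {"tx": -3, "ty": 1.5, "tz": 0, "wx": 0, "wy": 0, "wz": 0}, {"tx": -3, "ty": 1.5, "tz": 0, "wx": 0, "wy": 0, "wz": 0}, {"tx": -3, "ty": 1.5, "tz": 0, "wx": 0, "wy": 0, "wz": 0}, {"tx": -3, "ty": 1.5, "tz": 0, "wx": 0, "wy": 0, "wz": 0}, {"tx": -3, "ty": 1.5, "tz": 0, "wx": 0, "wy": 0, "wz": -0.06}]}}

```text
time_s: 9.98
ee_pos: [560.1, -48.7, 168.4]
ee_rot: [-179.9, 0.0, 79.4]
force: [0.1, 0.0, -0.5]
gripper_width: 43.6
gripper_force: 40.0
```

>>> {"api": "move_arm", "payload": {"plan": [{"tx": 0, "ty": 0, "tz": 0, "wx": 0, "wy": 0, "wz": 0}, {"tx": 0, "ty": 0, "tz": 0, "wx": 0, "wy": 0, "wz": 0}, {"tx": 0, "ty": 0, "tz": 0, "wx": 0, "wy": 0, "wz": 0}]}}

```text
time_s: 10.23
ee_pos: [560.0, -46.8, 168.7]
ee_rot: [-179.9, -0.0, 79.3]
force: [-0.2, 0.1, -1.1]
gripper_width: 43.4
gripper_force: 40.0
```

```bash
python3 - <<'E'
from h import *
f=grab_frame("wrist");save(f,"w5")
mk=cv2.inRange(cv2.cvtColor(f["color"],cv2.COLOR_RGB2HSV),(5,90,90),(24,255,255))
delta(562.5,-49,150,79.5)
g=grab_frame("side");cv2.imwrite("pics/w5c.png",np.hstack([cv2.resize(f["color"],(480,300)),cv2.resize(g["color"][150:290,265:405],(300,300))])[:,:,::-1])
E
```

```text
t 10.28 pos [560.1 -46.3 169. ] rot [-1.7989e+02 -1.0000e-02  7.9360e+01] F [-0.1  0.7 -0.5] w 43.8
cm [-0.22  0.29  1.9 ] wz -0.003
```

View pics/w5c.png

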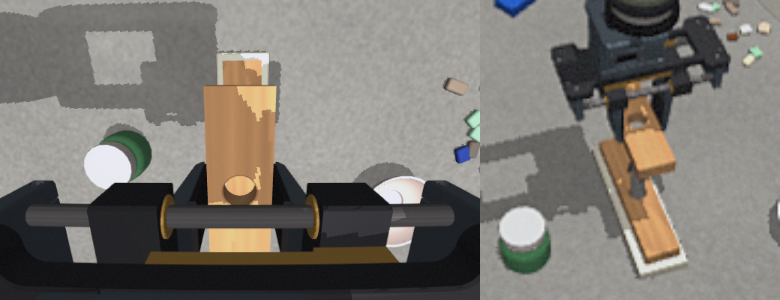

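The left panel shows the slat held level, its hole at (240,188), the plank and the long slat in line beneath. The right panel shows the long slat flat on the plank. I'll fix the 3 mm offset and lower.

>>> {"api": "move_arm", "payload": {"plan": [{"tx": -0.22, "ty": 0.27, "tz": 0, "wx": 0, "wy": 0, "wz": 0}, {"tx": 0, "ty": 0, "tz": 0, "wx": 0, "wy": 0, "wz": 0}, {"tx": 0, "ty": 0, "tz": 1.5, "wx": 0, "wy": 0, "wz": 0}, {"tx": 0, "ty": 0, "tz": 1.5, "wx": 0, "wy": 0, "wz": 0}, {"tx": 0, "ty": 0, "tz": 0.7, "wx": 0, "wy": 0, "wz": 0}, {"tx": 0, "ty": 0, "tz": 0.5, "wx": 0, "wy": 0, "wz": 0}, {"tx": 0, "ty": 0, "tz": 0.5, "wx": 0, "wy": 0, "wz": 0}, {"tx": 0, "ty": 0, "tz": 0.5, "wx": 0, "wy": 0, "wz": 0}, {"tx": 0, "ty": 0, "tz": 0.3, "wx": 0, "wy": 0, "wz": 0}]}}

```text
time_s: 11.08
ee_pos: [563.1, -49.7, 114.7]
ee_rot: [180.0, 0.0, 79.3]
force: [-0.1, 0.7, -0.6]
gripper_width: 43.7
gripper_force: 40.0
```

Underside is at about 109, threaded over the tip with no force. Press on down to TCP of about 58.

>>> {"api": "move_arm", "payload": {"plan": [{"tx": 0, "ty": 0, "tz": 0.5, "wx": 0, "wy": 0, "wz": 0}, {"tx": 0, "ty": 0, "tz": 0.5, "wx": 0, "wy": 0, "wz": 0}, {"tx": 0, "ty": 0, "tz": 0.5, "wx": 0, "wy": 0, "wz": 0}, {"tx": 0, "ty": 0, "tz": 0.4, "wx": 0, "wy": 0, "wz": 0}, {"tx": 0, "ty": 0, "tz": 0.4, "wx": 0, "wy": 0, "wz": 0}, {"tx": 0, "ty": 0, "tz": 0.4, "wx": 0, "wy": 0, "wz": 0}]}}

```text
time_s: 11.58
ee_pos: [563.6, -49.9, 88.6]
ee_rot: [179.9, -0.0, 79.3]
force: [-0.7, -0.4, 5.0]
gripper_width: 43.5
gripper_force: 40.0
```

>>> {"api": "move_arm", "payload": {"plan": [{"tx": 0, "ty": 0, "tz": 0.4, "wx": 0, "wy": 0, "wz": 0}, {"tx": 0, "ty": 0, "tz": 0.4, "wx": 0, "wy": 0, "wz": 0}, {"tx": 0, "ty": 0, "tz": 0.4, "wx": 0, "wy": 0, "wz": 0}, {"tx": 0, "ty": 0, "tz": 0.4, "wx": 0, "wy": 0, "wz": 0}, {"tx": 0, "ty": 0, "tz": 0.4, "wx": 0, "wy": 0, "wz": 0}, {"tx": 0, "ty": 0, "tz": 0.4, "wx": 0, "wy": 0, "wz": 0}, {"tx": 0, "ty": 0, "tz": 0.4, "wx": 0, "wy": 0, "wz": 0}, {"tx": 0, "ty": 0, "tz": 0, "wx": 0, "wy": 0, "wz": 0}]}}

```text
time_s: 12.25
ee_pos: [561.8, -49.6, 58.3]
ee_rot: [-179.8, 0.0, 79.3]
force: [0.9, 0.5, -0.6]
gripper_width: 43.8
gripper_force: 40.0
```

```bash
python3 - <<'E'
from h import *
f,g=grab_frame("side"),grab_frame("scene")
cv2.imwrite("pics/s6c.png",np.hstack([cv2.resize(f["color"][160:300,270:410],(400,400)),cv2.resize(g["color"][120:260,240:380],(400,400))])[:,:,::-1]);delta(562.5,-49,50,79.5)
E
```

```text
t 12.35 pos [562.5 -49.7  59.3] rot [-1.7992e+02  1.0000e-02  7.9340e+01] F [ 0.1  0.2 -0.7] w 43.8
cm [ 0.07 -0.02  0.93] wz -0.003
```

View pics/s6c.png

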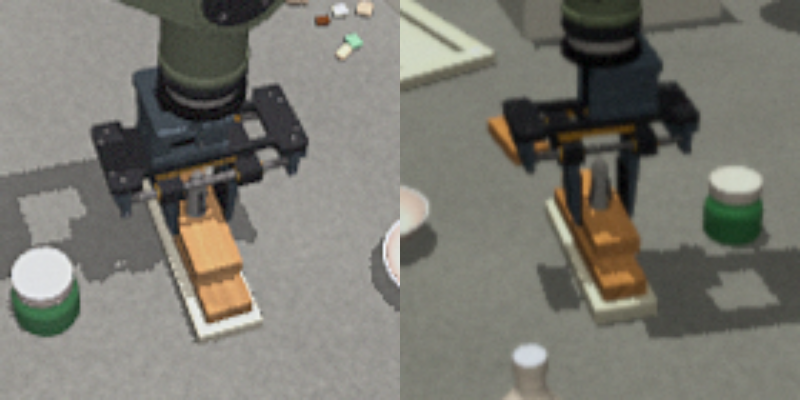

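The medium slat is below the clip, a little above the long one ((215,250) left). Lower 8 mm more, release and rise.

>>> {"api": "move_arm", "payload": {"plan": [{"tx": 0, "ty": 0, "tz": 0.4, "wx": 0, "wy": 0, "wz": 0}, {"tx": 0, "ty": 0, "tz": 0.4, "wx": 0, "wy": 0, "wz": 0}, {"tx": 0, "ty": 0, "tz": 0, "wx": 0, "wy": 0, "wz": 0}]}}

```text
time_s: 12.6
ee_pos: [562.4, -49.7, 51.0]
ee_rot: [-179.9, 0.0, 79.3]
force: [-0.3, 0.0, -1.4]
gripper_width: 43.5
gripper_force: 40.0
```

>>> {"api": "move_arm", "payload": {"plan": [{"tx": 0, "ty": 0, "tz": 0, "wx": 0, "wy": 0, "wz": 0}, {"tx": 0, "ty": 0, "tz": 0, "wx": 0, "wy": 0, "wz": 0}, {"tx": 0, "ty": 0, "tz": 0, "wx": 0, "wy": 0, "wz": 0}, {"tx": 0, "ty": 0, "tz": 0, "wx": 0, "wy": 0, "wz": 0}, {"tx": 0, "ty": 0, "tz": -2, "wx": 0, "wy": 0, "wz": 0}, {"tx": 0, "ty": 0, "tz": -3.5, "wx": 0, "wy": 0, "wz": 0}, {"tx": 0, "ty": 0, "tz": -3.5, "wx": 0, "wy": 0, "wz": 0}, {"tx": 0, "ty": 0, "tz": -3.5, "wx": 0, "wy": 0, "wz": 0}, {"tx": 0, "ty": 0, "tz": -3.5, "wx": 0, "wy": 0, "wz": 0}], "gripper": 7.5}}

```text
time_s: 13.35
ee_pos: [562.7, -49.7, 213.8]
ee_rot: [180.0, 0.0, 79.3]
force: [0.7, 0.1, -0.7]
gripper_width: 74.9
gripper_force: 0.0
```

```bash
python3 - <<'E'
from h import *
delta(540,-376,210,89)
E
```

```text
t 13.35 pos [562.7 -49.7 213.8] rot [179.98   0.    79.34] F [ 0.7  0.1 -0.7] w 74.9
cm [-32.48   3.8    0.38] wz -0.169
```

>>> {"api": "move_arm", "payload": {"plan": [{"tx": -3.2, "ty": 0.38, "tz": 0, "wx": 0, "wy": 0, "wz": 0}, {"tx": -3.2, "ty": 0.38, "tz": 0, "wx": 0, "wy": 0, "wz": 0}, {"tx": -3.2, "ty": 0.38, "tz": 0, "wx": 0, "wy": 0, "wz": 0}, {"tx": -3.2, "ty": 0.38, "tz": 0, "wx": 0, "wy": 0, "wz": 0}, {"tx": -3.2, "ty": 0.38, "tz": 0, "wx": 0, "wy": 0, "wz": 0}, {"tx": -3.2, "ty": 0.38, "tz": 0, "wx": 0, "wy": 0, "wz": 0}, {"tx": -3.2, "ty": 0.38, "tz": 0, "wx": 0, "wy": 0, "wz": 0}, {"tx": -3.2, "ty": 0.38, "tz": 0, "wx": 0, "wy": 0, "wz": 0}, {"tx": -3.2, "ty": 0.38, "tz": 0, "wx": 0, "wy": 0, "wz": 0}, {"tx": -3.2, "ty": 0.38, "tz": 0, "wx": 0, "wy": 0, "wz": -0.085}, {"tx": 0, "ty": 0, "tz": 0, "wx": 0, "wy": 0, "wz": -0.085}, {"tx": 0, "ty": 0, "tz": 0, "wx": 0, "wy": 0, "wz": 0}]}}

```text
time_s: 14.35
ee_pos: [540.6, -373.0, 211.5]
ee_rot: [-180.0, -0.0, 89.0]
force: [0.0, -0.3, 0.6]
gripper_width: 74.8
gripper_force: 0.0
```

>>> {"api": "move_arm", "payload": {"plan": [{"tx": 0, "ty": 0, "tz": 0, "wx": 0, "wy": 0, "wz": 0}, {"tx": 0, "ty": 0, "tz": 0, "wx": 0, "wy": 0, "wz": 0}]}}

```text
time_s: 14.52
ee_pos: [541.2, -370.4, 212.1]
ee_rot: [180.0, -0.0, 89.0]
force: [-0.2, -0.7, -0.0]
gripper_width: 75.0
gripper_force: 0.0
```

```bash
python3 - <<'E'
from h import *
f=grab_frame("wrist");save(f,"w7")
slat(f,18,(541,-316)); delta(541,-316,5,89)
E
```

```text
rect c [ 540.2 -317.4] size [89.8 43.7] ang 88.8
hole px 317.6 122.3 [22.2 23.2] [ 540.1 -316.8   18. ]
t 14.57 pos [ 541.3 -370.3  212.2] rot [ 1.7999e+02 -1.0000e-02  8.9070e+01] F [ 0.6 -0.5 -0.1] w 75.1
cm [ 5.43 -0.12 20.72] wz 0.001
```

Rectangle 89.8 x 43.7 mm, so the short slat is confirmed. Descend and grip.

>>> {"api": "move_arm", "payload": {"plan": [{"tx": 1.8, "ty": -0.1, "tz": 0, "wx": 0, "wy": 0, "wz": 0}, {"tx": 1.8, "ty": -0.1, "tz": 1, "wx": 0, "wy": 0, "wz": 0}, {"tx": 1.7, "ty": 0, "tz": 3, "wx": 0, "wy": 0, "wz": 0}, {"tx": 0, "ty": 0, "tz": 3.5, "wx": 0, "wy": 0, "wz": 0}, {"tx": 0, "ty": 0, "tz": 3.5, "wx": 0, "wy": 0, "wz": 0}, {"tx": 0, "ty": 0, "tz": 3.5, "wx": 0, "wy": 0, "wz": 0}, {"tx": 0, "ty": 0, "tz": 3, "wx": 0, "wy": 0, "wz": 0}, {"tx": 0, "ty": 0, "tz": 2, "wx": 0, "wy": 0, "wz": 0}, {"tx": 0, "ty": 0, "tz": 1.1, "wx": 0, "wy": 0, "wz": 0}, {"tx": 0, "ty": 0, "tz": 0, "wx": 0, "wy": 0, "wz": 0}, {"tx": 0, "ty": 0, "tz": 0, "wx": 0, "wy": 0, "wz": 0}, {"tx": 0, "ty": 0, "tz": 0, "wx": 0, "wy": 0, "wz": 0}]}}

```text
time_s: 15.57
ee_pos: [541.3, -318.7, 7.8]
ee_rot: [179.8, 0.1, 89.1]
force: [0.7, -0.9, -0.4]
gripper_width: 75.2
gripper_force: 0.0
```

>>> {"api": "move_arm", "payload": {"plan": [{"tx": 0, "ty": 0, "tz": 0, "wx": 0, "wy": 0, "wz": 0}, {"tx": 0, "ty": 0, "tz": 0, "wx": 0, "wy": 0, "wz": 0}, {"tx": 0, "ty": 0, "tz": 0, "wx": 0, "wy": 0, "wz": 0}, {"tx": 0, "ty": 0, "tz": 0, "wx": 0, "wy": 0, "wz": 0}, {"tx": 0, "ty": 0, "tz": 0, "wx": 0, "wy": 0, "wz": 0}, {"tx": 0, "ty": 0, "tz": 0, "wx": 0, "wy": 0, "wz": 0}, {"tx": 0, "ty": 0, "tz": 0, "wx": 0, "wy": 0, "wz": 0}, {"tx": 0, "ty": 0, "tz": 0, "wx": 0, "wy": 0, "wz": 0}], "gripper": 4, "force": 40}}

```text
time_s: 16.23
ee_pos: [540.2, -318.4, 6.3]
ee_rot: [180.0, 0.0, 89.1]
force: [-0.9, -0.0, 2.7]
gripper_width: 43.7
gripper_force: 40.0
```

>>> {"api": "move_arm", "payload": {"plan": [{"tx": 0, "ty": 0, "tz": -2, "wx": 0, "wy": 0, "wz": 0}, {"tx": 0, "ty": 0, "tz": -3.5, "wx": 0, "wy": 0, "wz": 0}, {"tx": 0, "ty": 0, "tz": -3.5, "wx": 0, "wy": 0, "wz": 0}, {"tx": 0, "ty": 0, "tz": -3.5, "wx": 0, "wy": 0, "wz": 0}, {"tx": 0, "ty": 0, "tz": -3, "wx": 0, "wy": 0, "wz": 0}, {"tx": 0, "ty": 0, "tz": -1, "wx": 0, "wy": 0, "wz": 0.083}, {"tx": 0, "ty": 0, "tz": 0, "wx": 0, "wy": 0, "wz": 0.084}, {"tx": 0, "ty": 0, "tz": 0, "wx": 0, "wy": 0, "wz": 0}, {"tx": 0, "ty": 0, "tz": 0, "wx": 0, "wy": 0, "wz": 0}]}}

```text
time_s: 16.98
ee_pos: [539.6, -318.0, 170.4]
ee_rot: [-179.9, -0.0, 79.6]
force: [-0.2, 0.3, -0.1]
gripper_width: 43.4
gripper_force: 40.0
```

```bash
python3 - <<'E'
from h import *
delta(562.5,-49,170,79.4)
E
```

```text
t 16.98 pos [ 539.6 -318.   170.4] rot [-1.7994e+02 -2.0000e-02  7.9640e+01] F [-0.2  0.3 -0.1] w 43.4
cm [26.88 -2.59  0.04] wz 0.004
```

>>> {"api": "move_arm", "payload": {"plan": [{"tx": 3.2, "ty": -0.3, "tz": 0, "wx": 0, "wy": 0, "wz": 0}, {"tx": 3.2, "ty": -0.3, "tz": 0, "wx": 0, "wy": 0, "wz": 0}, {"tx": 3.2, "ty": -0.3, "tz": 0, "wx": 0, "wy": 0, "wz": 0}, {"tx": 3.2, "ty": -0.3, "tz": 0, "wx": 0, "wy": 0, "wz": 0}, {"tx": 3.2, "ty": -0.3, "tz": 0, "wx": 0, "wy": 0, "wz": 0}, {"tx": 3.2, "ty": -0.3, "tz": 0, "wx": 0, "wy": 0, "wz": 0}, {"tx": 3.2, "ty": -0.3, "tz": 0, "wx": 0, "wy": 0, "wz": 0}, {"tx": 3.2, "ty": -0.3, "tz": 0, "wx": 0, "wy": 0, "wz": 0}, {"tx": 1.1, "ty": -0.2, "tz": 0, "wx": 0, "wy": 0, "wz": 0}, {"tx": 0, "ty": 0, "tz": 0, "wx": 0, "wy": 0, "wz": 0}, {"tx": 0, "ty": 0, "tz": 0, "wx": 0, "wy": 0, "wz": 0}, {"tx": 0, "ty": 0, "tz": 0, "wx": 0, "wy": 0, "wz": 0}]}}

```text
time_s: 17.98
ee_pos: [562.8, -52.2, 170.5]
ee_rot: [-180.0, 0.1, 79.5]
force: [-1.0, 0.9, -0.3]
gripper_width: 43.4
gripper_force: 40.0
```

```bash
python3 - <<'E'
from h import *
delta(562.3,-50.4,125,79.4)
E
```

```text
t 17.98 pos [562.8 -52.2 170.5] rot [-1.7996e+02  5.0000e-02  7.9510e+01] F [-1.   0.9 -0.3] w 43.4
cm [ 0.17 -0.08  4.55] wz 0.002
```

>>> {"api": "move_arm", "payload": {"plan": [{"tx": 0.15, "ty": -0.06, "tz": 0, "wx": 0, "wy": 0, "wz": 0}, {"tx": 0, "ty": 0, "tz": 1.5, "wx": 0, "wy": 0, "wz": 0}, {"tx": 0, "ty": 0, "tz": 1.5, "wx": 0, "wy": 0, "wz": 0}, {"tx": 0, "ty": 0, "tz": 0.7, "wx": 0, "wy": 0, "wz": 0}, {"tx": 0, "ty": 0, "tz": 0.5, "wx": 0, "wy": 0, "wz": 0}, {"tx": 0, "ty": 0, "tz": 0.5, "wx": 0, "wy": 0, "wz": 0}, {"tx": 0, "ty": 0, "tz": 0.5, "wx": 0, "wy": 0, "wz": 0}, {"tx": 0, "ty": 0, "tz": 0.4, "wx": 0, "wy": 0, "wz": 0}]}}

```text
time_s: 18.65
ee_pos: [563.0, -49.7, 114.8]
ee_rot: [180.0, 0.0, 79.5]
force: [-0.7, 0.1, -1.1]
gripper_width: 43.7
gripper_force: 40.0
```

>>> {"api": "move_arm", "payload": {"plan": [{"tx": 0, "ty": 0, "tz": 0.5, "wx": 0, "wy": 0, "wz": 0}, {"tx": 0, "ty": 0, "tz": 0.5, "wx": 0, "wy": 0, "wz": 0}, {"tx": 0, "ty": 0, "tz": 0.4, "wx": 0, "wy": 0, "wz": 0}, {"tx": 0, "ty": 0, "tz": 0.4, "wx": 0, "wy": 0, "wz": 0}, {"tx": 0, "ty": 0, "tz": 0.4, "wx": 0, "wy": 0, "wz": 0}, {"tx": 0, "ty": 0, "tz": 0.4, "wx": 0, "wy": 0, "wz": 0}]}}

```text
time_s: 19.15
ee_pos: [563.4, -49.6, 89.7]
ee_rot: [179.9, 0.0, 79.5]
force: [-1.3, -0.9, 5.5]
gripper_width: 43.7
gripper_force: 40.0
```

>>> {"api": "move_arm", "payload": {"plan": [{"tx": 0, "ty": 0, "tz": 0.4, "wx": 0, "wy": 0, "wz": 0}, {"tx": 0, "ty": 0, "tz": 0.4, "wx": 0, "wy": 0, "wz": 0}, {"tx": 0, "ty": 0, "tz": 0.4, "wx": 0, "wy": 0, "wz": 0}, {"tx": 0, "ty": 0, "tz": 0.4, "wx": 0, "wy": 0, "wz": 0}, {"tx": 0, "ty": 0, "tz": 0.4, "wx": 0, "wy": 0, "wz": 0}, {"tx": 0, "ty": 0, "tz": 0.4, "wx": 0, "wy": 0, "wz": 0}, {"tx": 0, "ty": 0, "tz": 0, "wx": 0, "wy": 0, "wz": 0}]}}

```text
time_s: 19.73
ee_pos: [561.5, -49.1, 63.3]
ee_rot: [-179.8, -0.0, 79.5]
force: [-0.0, -0.3, -1.1]
gripper_width: 43.8
gripper_force: 40.0
```

>>> {"api": "move_arm", "payload": {"plan": [{"tx": 0, "ty": 0, "tz": 0, "wx": 0, "wy": 0, "wz": 0}, {"tx": 0, "ty": 0, "tz": 0.1, "wx": 0, "wy": 0, "wz": 0}, {"tx": 0, "ty": 0, "tz": 0.1, "wx": 0, "wy": 0, "wz": 0}, {"tx": 0, "ty": 0, "tz": 0, "wx": 0, "wy": 0, "wz": 0}, {"tx": 0, "ty": 0, "tz": 0, "wx": 0, "wy": 0, "wz": 0}]}}

```text
time_s: 20.15
ee_pos: [562.7, -49.4, 62.9]
ee_rot: [-180.0, 0.0, 79.5]
force: [-0.2, -0.3, -0.0]
gripper_width: 43.3
gripper_force: 40.0
```

>>> {"api": "move_arm", "payload": {"plan": [{"tx": 0, "ty": 0, "tz": 0.1, "wx": 0, "wy": 0, "wz": 0}, {"tx": 0, "ty": 0, "tz": 0.1, "wx": 0, "wy": 0, "wz": 0}, {"tx": 0, "ty": 0, "tz": 0, "wx": 0, "wy": 0, "wz": 0}, {"tx": 0, "ty": 0, "tz": 0, "wx": 0, "wy": 0, "wz": 0}]}}

```text
time_s: 20.48
ee_pos: [562.9, -49.4, 62.3]
ee_rot: [179.9, -0.0, 79.5]
force: [-2.4, 0.5, 8.4]
gripper_width: 43.5
gripper_force: 40.0
```

>>> {"api": "move_arm", "payload": {"plan": [{"tx": 0, "ty": 0, "tz": 0, "wx": 0, "wy": 0, "wz": 0}, {"tx": 0, "ty": 0, "tz": 0, "wx": 0, "wy": 0, "wz": 0}, {"tx": 0, "ty": 0, "tz": 0, "wx": 0, "wy": 0, "wz": 0}, {"tx": 0, "ty": 0, "tz": 0, "wx": 0, "wy": 0, "wz": 0}, {"tx": 0, "ty": 0, "tz": -2, "wx": 0, "wy": 0, "wz": 0}, {"tx": 0, "ty": 0, "tz": -3.5, "wx": 0, "wy": 0, "wz": 0}, {"tx": 0, "ty": 0, "tz": -3.5, "wx": 0, "wy": 0, "wz": 0}, {"tx": 0, "ty": 0, "tz": -3.5, "wx": 0, "wy": 0, "wz": 0}, {"tx": -2, "ty": 0, "tz": -3, "wx": 0, "wy": 0, "wz": 0}, {"tx": -3, "ty": 0, "tz": 0, "wx": 0, "wy": 0, "wz": 0}, {"tx": -3, "ty": 0, "tz": 0, "wx": 0, "wy": 0, "wz": 0}, {"tx": -3, "ty": 0, "tz": 0, "wx": 0, "wy": 0, "wz": 0}], "gripper": 7.5}}

```text
time_s: 21.48
ee_pos: [542.6, -158.5, 216.6]
ee_rot: [179.9, 0.0, 79.6]
force: [-0.3, 0.1, -0.9]
gripper_width: 75.2
gripper_force: 0.0
```

```bash
python3 - <<'E'
from h import *
import pickle
f,g,w=grab_frame("side"),grab_frame("scene"),grab_frame("wrist")
pickle.dump((f,g,w),open("f8.pkl","wb"))
cv2.imwrite("pics/s8c.png",np.hstack([cv2.resize(f["color"][170:290,280:400],(400,400)),cv2.resize(g["color"][145:245,260:360],(400,400))])[:,:,::-1]);delta(562.5,-49,50,79.5)
E
```

```text
t 21.63 pos [ 542.2 -159.1  215.7] rot [-179.98   -0.     79.33] F [-0.5 -1.1 -0.5] w 75.0
cm [11.2  -0.05 16.57] wz -0.003
```

View pics/s8c.png

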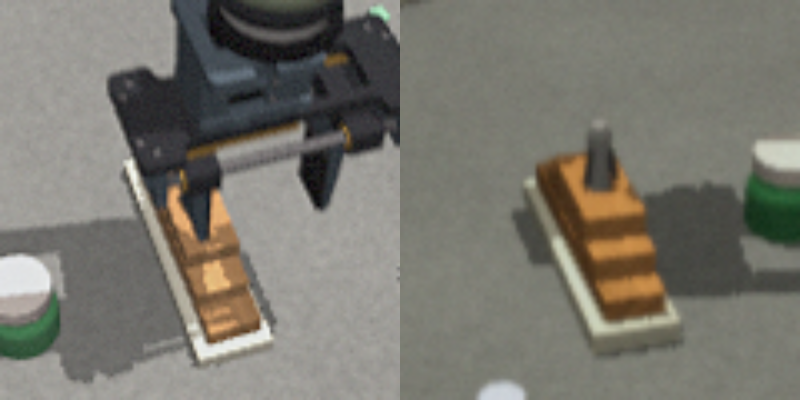

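The stack steps neatly: long, medium and short flat and aligned on the plank, short top edge at (610,225) in the right crop, post bare above. The contact force came at TCP 62.3 mm, exactly the home height. The jar and bottle are untouched.

```bash
python3 -c "
from workcell import env
print(env.job_done())"
```

```text
the job is handed in; nothing more can be done
None
```

The job is handed in at about 22 s robot time: all three slats are pressed home below the clip, longest at the bottom and shortest on top, and in line with the base plank; the arm never went near the glue bottle, jar or dish.

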